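# Clear the bench rubbish into the tilt-out waste bin

## Task

Clear the rubbish off the bench mat: pull the tilt-out waste bin well open by its handle, put the crumpled paper ball, the empty carton and the squashed cardboard core into it, and then shut the bin fully. Leave the flask, the bottle and the beaker standing where they are.

Things in the scene. Friction and masses are not known exactly. Their poses are not given: they have to be found in the camera images.
- cabinet: Fixed white laminate cabinet with dark front edges, 180 deep (x) x 260 wide (y) x 240 high, standing on the bench on the left or on the right, its front to the robot. Its origin lies on the bench 100 mm in front of the middle of its front face; x points from the front to the back, z up. The front is a tilt-out waste bin.
- bin (a joint): Tilt of the waste bin in rad: 0 shut (may start a little ajar), 0.75 fully open. The door (232 wide, from 10 to 226 mm above the bench, 12 thick) turns about its bottom edge, its top coming forward and down towards the robot, and carries an open-topped box behind it that swings out with it. It is stiff and stays where it is left.
- bin_hinge (a point): Point on the hinge axis: middle of the door's outer face at bench height (100 mm along x from the cabinet's origin). Its axes turn with the door: x into the cabinet, y along the hinge, z up along the door.
- bin_handle (a point): Middle of the door's handle, a steel round bar 12 thick and 120 long, parallel to the bench, its middle line 52 mm in front of the door's outer face and 215 mm up the door from the hinge (46 mm of free gap between bar and door; 11 mm below the door's top edge; the bar is carried by a stub at each end). Turns with the door.
- bin_floor (a point): Middle of the bin's inner floor; axes as bin_hinge. The inside is 124 (x) x 210 (y) and the bin's walls rise 149 mm above its floor; the door rises to 210 mm above it. Open fully, the mouth between the cabinet roof's front edge (240 mm high) and the door's top edge (about 155 mm in front of it, 165 mm high) is open to above.
- mat: Fixed grey bench mat, 270 (x) x 410 (y) x 4 thick, flat on the bench on the other side from the cabinet; origin under its middle. The rubbish, the flask, the bottle and the beaker stand on it, mixed, about 120 to 160 mm apart.
- paper_ball: Rubbish: crumpled ball of white paper, stiff, about 59 mm across and 58 high with flattish top and bottom. Origin at its middle, 29 mm above the mat.
- carton: Rubbish: small empty brown cardboard box, 105 (x) x 44 (y) x 30 (z), open at its +x end, lying flat. Origin at its middle, 15 mm above the mat; x along its length.
- core: Rubbish: squashed cardboard core of a roll, a hollow tube 100 long (x), 54 wide (y), 36 high (z), flattened so that it does not roll. Origin at its middle, 18 mm above the mat; x along its length.
- flask: Bystander: conical glass flask with rubber stopper, 80 across at its foot, 26 at its neck from 88 mm up, 138 high. Origin under its middle.
- reagent: Bystander: amber glass bottle with label and black cap, 58 across, 125 high. Origin under its middle.
- beaker: Bystander: plain glass beaker tapering downwards, 68 across at its rim, 68 high, empty. Origin under its middle.

How it is judged:
By the outcome, as a careful person would: the job done as asked, in the order asked, and still so for the second after the job is handed in, with the robot touching nothing.
It also fails if it takes over 72 s, if anything falls off the work surface, if the arm or the gripper's body presses on something with over 40 N, if the wrist force passes 120 N, or if a joint passes its speed limit or range.

## Robot

A 6-joint arm with a two-finger parallel gripper is mounted at the origin on the work surface. World frame = base frame: x ahead of the robot, y to its left, z up, the work surface at z = 0. Lengths are in m, angles in rad, forces in N, time in s.
With the tool pointing down it reaches from about 0.4 to 0.825 m from the base axis. Payload 7 kg.
Tool frame: the origin (TCP) lies on the centre line of the jaws, within the pads' length; the fingertips stand 22 mm ahead of it and the grasp point (between the pads) lies 3 mm ahead of it; z points along the fingers, y is the direction in which the jaws open and shut (so a half turn about z gives the same grasp; the last joint's range is limited). The gripper opens to 88 mm and grips with 3 to 60 N. Pads are 19 mm wide; open, the fingers measure 130 mm over their backs; the gripper's body (78 mm by 193 mm) begins 47 mm behind the grasp point.
Start: joints at [-0.898, 0.359, 0.012, 0, -1.224, -0.288], TCP at [0.253, -0.626, 0.249] pointing down, gripper open.
Joint ranges: [-3.07, 3.07], [-1.43, 2.12], [-1.02, 1.25], [-3.03, 1.67], [-3.05, -0], [-3.03, 3.03]. Speed limits (rad/s): [2.39, 2.39, 3.01, 3.14, 3.14, 3.14].

## Interface

Orientations are given as [roll, pitch, yaw] about the fixed x, y, z axes, in that order (R = Rz(yaw) Ry(pitch) Rx(roll)).
In Python, from station import arm gives the robot as it stands. The module is installed in compiled form; this text tells all that it offers.
- The arm moves only by the tool arm_command, never from a script. Its argument "motion" is a list of rows, each a list of 3 entries, a list of its own where there are three numbers: the shift along the tool's x, y, z in mm, then the turn, a rotation vector about the tool's x, y, z in degrees, then the opening, from 0 (shut) to 1 (fully open). In form: [[[tx, ty, tz], [wx, wy, wz], grip], ...]. A call has 1 to 20 rows; each row shifts and turns the commanded pose from where the row before left it, along the tool's axes as they then stand; what a row does not reach is not made up. A row lasts 1/12 s, in which the tool goes at most 41.7 mm and 7.16 degrees, less where a joint would pass 70% of its speed; a pose out of reach is approached as far as the arm can. A call is refused whole if a number of a shift passes 41.7 or a number of a turn 7.16, either way. A call with a gripper value outside its range is refused whole. The fingers move at their own pace and stop on an object; "newtons" is the grip in N (left out, the last holds). Time passes only in rows, so rows that do not move let the fingers close. It gives the time, the measured TCP pose, the force and the opening at its end, in the units of the state.
- arm.get_state(): the state, without advancing time (a new reading comes with each control period).
- arm.grab_frame(name): name is "side" or "top"; returns the picture (400x640x3 uint8, red, green, blue); there is no depth.
- arm.camera_info(name): a dict with "fov_y" (degrees; the focal length in pixels is half the picture's height over the tangent of half this angle, whatever the lens; pixels are square), "cx", "cy" (the principal point, pixels), "view" (4x4, takes a point from world to camera coordinates). Camera axes: x right, y down, z forward; pixel columns grow to the right and rows downward; lengths in m; the calibration is good to about 2 mm. A picture is of the moment at which its call begins. camera_info takes no time and is no camera call.
- arm.job_done(): hands the job in, once; it reports no verdict.
The state is a dict: "t": time; "q": joint angles; "qd": joint speeds; "joint_efforts": joint torques, N m; "eef_pos": TCP position; "ee_rot": TCP orientation; "force": force on the tool from outside, world axes, zero at the start; "moment": the same for the moment, N m; "width": finger opening in m.
Only numpy, scipy, OpenCV 4.12 (cv2) and the standard library are available. Lean on these libraries where they do the work, as an engineer would, in place of code of your own. Each camera call takes 0.05 s, during which the arm holds its last target. There are 200 camera calls.

## Working session

There is one attempt and no reset: what is moved stays moved. The work goes in short steps, Python scripts to look and compute and a tool call to move; the robot and the scene stay as the last step left them, time stands still between calls to the robot, and variables do not carry over. Pictures are saved under pics/ and viewed, on a budget of 10 in all, crops included, one or two more only if the job needs it, and the job is handed in when it is done.

Besides the shell and the picture viewer there is one more tool, called after "Request:" as name([rows], argument=value, ...), one row to a line, values as JSON. arm_command: Moves the arm, as the interface text tells. Its arguments: {"type":"object","properties":{"motion":{"type":"array","items":{"type":"array"}},"newtons":{"type":"number"}},"required":["motion"]}

```bash
mkdir -p pics
python3 - <<'E'
from station import arm
import cv2,numpy as np
for n in("side","top"):
    f=arm.grab_frame(n); cv2.imwrite(f"pics/{n}0.png",f[:,:,::-1])
    c=arm.camera_info(n); print(n,c["fov_y"],c["cx"],c["cy"]); print(np.round(c["view"],4))
s=arm.get_state(); print(s)
E
```

```text
side 49.65743265606517 315.23681954976905 201.35609007155986
[[-0.9336 -0.3583 -0.0104  0.5229]
 [-0.2579  0.6916 -0.6747  0.2552]
 [ 0.2489 -0.6272 -0.738   1.1727]
 [ 0.      0.      0.      1.    ]]
top 51.30290776965205 320.9515141383666 192.61974364561476
[[ 2.8800e-02 -9.9960e-01  2.7000e-03  4.1000e-03]
 [-9.9770e-01 -2.8900e-02 -6.2000e-02  5.7960e-01]
 [ 6.2000e-02 -9.0000e-04 -9.9810e-01  1.3402e+00]
 [ 0.0000e+00  0.0000e+00  0.0000e+00  1.0000e+00]]
{'t': 0.1, 'q': array([-8.97896949e-01,  3.59305069e-01,  1.11606367e-02, -2.95877161e-04,
       -1.22408465e+00, -2.88062646e-01]), 'qd': array([-0.00017815, -0.00091399,  0.00231227,  0.00050071,  0.00011061,
       -0.00145375]), 'joint_efforts': array([-1.49534964e-03, -5.84159768e+01,  2.93750060e+01,  7.01540977e+00,
        1.01879615e-02, -9.84885355e-05]), 'eef_pos': array([ 0.25320517, -0.62528385,  0.24772964]), 'ee_rot': array([ 3.14013991e+00, -1.40375764e-04, -2.75685656e+00]), 'force': array([-0.5101106 , -0.00369587,  0.19538099]), 'moment': array([ 0.01413309,  0.0225041 , -0.07292106]), 'width': 0.08768968781492836}
```

View pics/top0.png

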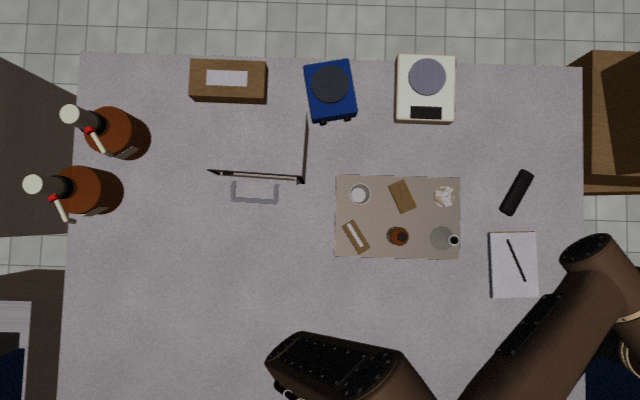

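View pics/side0.png

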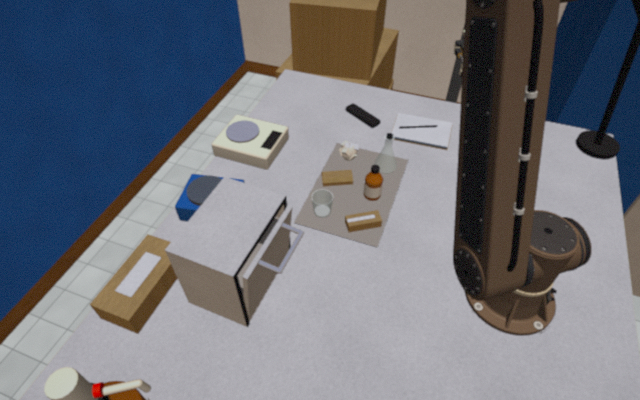

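The top view shows the mat spanning px (335,175)–(460,260). On it are the beaker at (359,194), a brown box at (402,196), the paper ball at (444,196), a brown item with a white stripe at (355,237), the bottle at (398,236) and the flask at (445,240). The cabinet is on the left (+y), with its handle bar around (232–278,200). I'll enlarge this and measure it.

```bash
cat > h.py <<'E'
from station import arm
import cv2,numpy as np
from scipy.spatial.transform import Rotation as R
def cam(n):
    c=arm.camera_info(n); return 200/np.tan(np.radians(c["fov_y"]/2)),c["cx"],c["cy"],np.array(c["view"])
def ray(n,p):
    f,cx,cy,V=cam(n); d=V[:3,:3].T@np.array([(p[0]-cx)/f,(p[1]-cy)/f,1]); return -V[:3,:3].T@V[:3,3],d/np.linalg.norm(d)
def onz(n,p,z):
    o,d=ray(n,p); return o+d*(z-o[2])/d[2]
def proj(n,P):
    f,cx,cy,V=cam(n); q=V[:3,:3]@np.asarray(P,float)+V[:3,3]; return np.array([cx+f*q[0]/q[2],cy+f*q[1]/q[2]])
def tri(p,q):
    (o,d),(e,g)=ray("top",p),ray("side",q)
    s=np.linalg.lstsq(np.c_[d,-g],e-o,rcond=None)[0]; a,b=o+d*s[0],e+g*s[1]; return (a+b)/2,np.linalg.norm(a-b)
E
python3 - <<'E'
from h import *
t=cv2.imread("pics/top0.png"); s=cv2.imread("pics/side0.png")
a=cv2.resize(t[160:270,200:470],None,fx=2.96,fy=2.96,interpolation=cv2.INTER_CUBIC)[:,:800]
b=cv2.resize(s[130:270,240:420],None,fx=1.9,fy=1.9,interpolation=cv2.INTER_CUBIC)
c=np.zeros((600,800,3),np.uint8); c[:a.shape[0],:a.shape[1]]=a; c[330:330+b.shape[0],:b.shape[1]]=b[:270]
cv2.imwrite("pics/z1.png",c)
for p in((335,175),(460,177),(460,260),(335,257)): print("mat",np.round(onz("top",p,.004),3))
E
```

```text
mat [ 0.64  -0.024  0.004]
mat [ 0.645 -0.437  0.004]
mat [ 0.373 -0.439  0.004]
mat [ 0.371 -0.031  0.004]
```

View pics/z1.png

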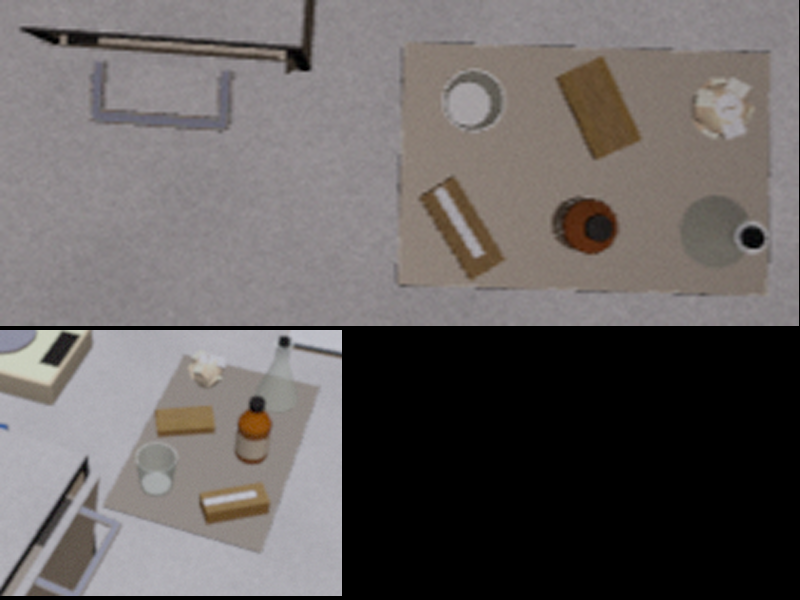

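The mat measures 408–413 × 270 mm, so the calibration holds. The box with the white label is the carton by its width and the plain one is the core, which I'll check by measuring. Next I'll measure the objects and enlarge the cabinet for the handle.

Run:
```python
from h import *
t=cv2.imread("pics/top0.png"); s=cv2.imread("pics/side0.png")
hsv=cv2.cvtColor(t,cv2.COLOR_BGR2HSV); roi=np.zeros(t.shape[:2],np.uint8); roi[177:256,338:457]=255
m=((hsv[...,1]>110)*255).astype(np.uint8)&roi
m=cv2.morphologyEx(m,cv2.MORPH_CLOSE,np.ones((7,7),np.uint8))
for c in cv2.findContours(m,0,2)[0]:
    if cv2.contourArea(c)<60: continue
    r=cv2.minAreaRect(c); b=cv2.boxPoints(r)
    z=.034 if r[0][0]<380 else .040
    P=np.array([onz("top",p+0*p,z) for p in b]); e=P[1]-P[0]; g=P[2]-P[1]; l=e if np.linalg.norm(e)>np.linalg.norm(g) else g
    print("brown",np.round(r[0],1),np.round(P.mean(0),3),np.linalg.norm(e).round(3),np.linalg.norm(g).round(3),"long dir deg",np.degrees(np.arctan2(l[1],l[0])).round(1))
w=((t.min(2)>165)*255).astype(np.uint8)&roi; w[:,:425]=0; w[222:]=0
w=cv2.morphologyEx(w,cv2.MORPH_CLOSE,np.ones((5,5),np.uint8)); x,y,ww,hh=cv2.boundingRect(max(cv2.findContours(w,0,2)[0],key=cv2.contourArea))
print("ball",x,y,ww,hh,np.round(onz("top",(x+ww/2-.5,y+hh/2-.5),.035),3),onz("top",(x,y),.033)-onz("top",(x+ww,y+hh),.033))
for n,p,z in(("beaker rim",(359.8,193.8),.072),("bottle cap",(402,237),.129),("flask stop",(454,240),.142)): print(n,np.round(onz("top",p,z),3))
print("cam",np.round(ray("top",(0,0))[0],3),np.round(ray("side",(0,0))[0],3))
a=cv2.resize(t[155:215,200:320],None,fx=5,fy=5,interpolation=cv2.INTER_CUBIC)
b=cv2.resize(s[175:325,160:310],None,fx=2,fy=2,interpolation=cv2.INTER_CUBIC)
c=np.zeros((600,600,3),np.uint8); c[:300]=a; c[300:,:300]=b; cv2.imwrite("pics/z2.png",c)
```

```text
brown [398.5 236. ] [ 0.447 -0.23   0.04 ] 0.054 0.057 long dir deg -179.1
brown [355.7 236.6] [ 0.44  -0.094  0.034] 0.041 0.102 long dir deg -146.5
brown [401.8 196.2] [ 0.574 -0.239  0.04 ] 0.055 0.097 long dir deg -155.0Traceback (most recent call last):
  File "<stdin>", line 13, in <module>
ValueError: max() iterable argument is empty
```

Run:
```python
from h import *
t=cv2.imread("pics/top0.png"); s=cv2.imread("pics/side0.png")
w=np.zeros(t.shape[:2],np.uint8); w[182:212,428:457]=(t[182:212,428:457].max(2)>150)*255
w=cv2.morphologyEx(w,cv2.MORPH_CLOSE,np.ones((5,5),np.uint8)); x,y,ww,hh=cv2.boundingRect(max(cv2.findContours(w,0,2)[0],key=cv2.contourArea))
print("ball",x,y,ww,hh,np.round(onz("top",(x+ww/2-.5,y+hh/2-.5),.035),3),onz("top",(x,y),.033)-onz("top",(x+ww,y+hh),.033))
for n,p,z in(("beaker rim",(359.8,193.8),.072),("bottle cap",(402,237),.129),("flask stop",(454,240),.142)): print(n,np.round(onz("top",p,z),3))
print("cam",np.round(ray("top",(0,0))[0],3),np.round(ray("side",(0,0))[0],3))
a=cv2.resize(t[155:215,200:320],None,fx=5,fy=5,interpolation=cv2.INTER_CUBIC)
b=cv2.resize(s[175:325,160:310],None,fx=2,fy=2,interpolation=cv2.INTER_CUBIC)
c=np.zeros((600,600,3),np.uint8); c[:300]=a; c[300:,:300]=b; cv2.imwrite("pics/z2.png",c)
```

```text
ball 436 187 17 20 [ 0.577 -0.376  0.035] [0.06301097 0.05552939 0.        ]
beaker rim [ 0.576 -0.101  0.072]
bottle cap [ 0.447 -0.224  0.129]
flask stop [ 0.443 -0.375  0.142]
cam [0.495 0.022 1.374] [0.262 0.746 1.043]
```

View pics/z2.png

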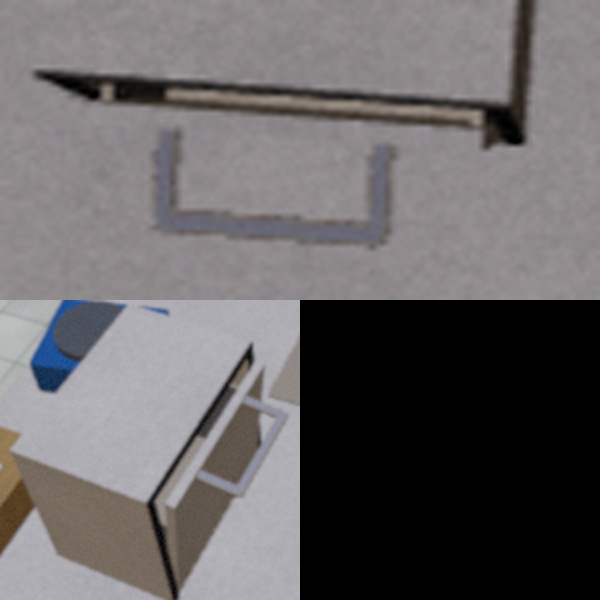

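Ball, bottle, beaker and flask positions agree with the sizes given. In the new crops the bar's end centres are at top (232.4,199.4) and (276,202), side (279.5,270) and (301.5,232). The roof's front corners are at about top (207.6,169.5), (303,176) and side (235,275), (285,197.5). The door is slightly ajar.

Run:
```python
from h import *
P=[]
for p,q in(((232.4,199.4),(279.5,270)),((276,202),(301.5,232)),((207.6,169.5),(235,275)),((303,176),(285,197.5))):
    a,e=tri(p,q); P.append(a); print(np.round(a,4),e.round(4))
print("bar len",np.linalg.norm(P[0]-P[1])); print("front w",np.linalg.norm(P[2]-P[3]))
for i in(0,2):
    d=P[i]-P[i+1]; print("y axis yaw",np.degrees(np.arctan2(-d[0],d[1])))
c=(P[2]+P[3])/2; h=(P[0]+P[1])/2
for yaw in(-4,-3.5,-3):
    y=np.radians(yaw);x=np.array([np.cos(y),np.sin(y)]); n=np.array([-x[1],x[0]]); print(yaw,"bar rel front", (h-c)[:2]@x,(h-c)[:2]@n,h[2])
```

```text
[0.5415 0.2672 0.214 ] 0.0011
[0.5376 0.1458 0.2109] 0.0005
[0.6182 0.331  0.2443] 0.0023
[0.6114 0.0721 0.233 ] 0.0025
bar len 0.12150664662801068
front w 0.25916844812686285
y axis yaw -1.8489770804072905
y axis yaw -1.5046579410779397
-4 bar rel front -0.07542449478781704 -0.0003328608029859641 0.21243084461522313
-3.5 bar rel front -0.07542452757578237 0.0003253464025462765 0.21243084461522313
-3 bar rel front -0.07541881649395486 0.000983528831690333 0.21243084461522313
```

Bar centre is at (0.540, 0.207, 0.212), about 75 mm ahead of the cabinet front, so the tilt is about 0.11 rad. The bar measures 121 mm long and the front 259 mm wide, so both agree with the given sizes. Cabinet yaw is about -1.7° and the hinge is at about (0.615, 0.204). I'll write a helper that works out row increments from world targets.

```bash
cat >> h.py <<'E'
from scipy.spatial.transform import Slerp
import json
CY=-1.7; X=np.array([np.cos(np.radians(CY)),np.sin(np.radians(CY)),0]); Y=np.array([-X[1],X[0],0]); H=np.array([.615,.2042,0])
def ori(yaw,tilt=0): return R.from_rotvec(-tilt*Y)*R.from_euler("xyz",[np.pi,0,np.radians(yaw)])
def bar(th): return H+(-52*np.cos(th)-215*np.sin(th))/1000*X+np.array([0,0,(215*np.cos(th)-52*np.sin(th))/1000])
def pose(g,yaw,tilt=0,ahead=.003):  # TCP pose that puts the point `ahead` of the TCP at g
    r=ori(yaw,tilt); return np.array(g)-r.apply([0,0,ahead]),r
def rows(wps):  # wps: (pos,rot,grip,n); world-straight
    s=arm.get_state(); p=s["eef_pos"]; r=R.from_euler("xyz",s["ee_rot"]); out=[]
    for P,Q,g,n in wps:
        if (Q*r.inv()).magnitude()>1.6: Q=Q*R.from_euler("z",np.pi)
        S=Slerp([0,1],R.concatenate([r,Q])); p0=p.copy()
        for k in range(1,n+1):
            tp=p0+(P-p0)*k/n; tr=S(k/n)
            d=np.round(r.inv().apply(tp-p)*1000).astype(int); w=np.round((r.inv()*tr).as_rotvec(degrees=True),1)
            p=p+r.apply(d/1000); r=r*R.from_rotvec(w,degrees=True); out.append([d.tolist(),w.tolist(),g])
    for i in range(0,len(out),20): print(json.dumps(out[i:i+20]).replace(" ",""))
    M=np.array([a+b for a,b,_ in out]); print(len(out),"max",abs(M).max(0))
def st():
    s=arm.get_state(); print("t",round(s["t"],2),"p",np.round(s["eef_pos"],4),"rpy",np.round(np.degrees(s["ee_rot"]),1),"F",np.round(s["force"],1),"w",round(s["width"],4),"q",np.round(s["q"],2))
E
python3 - <<'E'
from h import *
p,r=pose(bar(.11)+[0,0,.09],-91.7,.1,.008); print(p)
rows([(p,r,0.48,28)])
E
```

```text
[0.53894677 0.20645721 0.30595212]
[[[-21,24,-2],[0.2,-0.1,-2.4],0.48],[[-21,23,-2],[0.2,-0.1,-2.3],0.48],[[-23,21,-2],[0.2,-0.2,-2.4],0.48],[[-23,21,-2],[0.1,-0.1,-2.4],0.48],[[-24,20,-3],[0.2,-0.1,-2.3],0.48],[[-25,19,-2],[0.2,-0.1,-2.4],0.48],[[-26,18,-2],[0.2,-0.1,-2.4],0.48],[[-27,17,-2],[0.2,-0.1,-2.3],0.48],[[-27,16,-2],[0.2,-0.2,-2.4],0.48],[[-28,14,-2],[0.1,-0.1,-2.3],0.48],[[-28,14,-2],[0.2,-0.1,-2.4],0.48],[[-29,12,-3],[0.2,-0.1,-2.4],0.48],[[-30,11,-2],[0.2,-0.1,-2.3],0.48],[[-29,10,-2],[0.2,-0.1,-2.4],0.48],[[-31,8,-2],[0.2,-0.2,-2.4],0.48],[[-30,7,-2],[0.1,-0.1,-2.3],0.48],[[-31,6,-2],[0.2,-0.1,-2.4],0.48],[[-31,5,-2],[0.2,-0.1,-2.4],0.48],[[-31,3,-2],[0.2,-0.1,-2.3],0.48],[[-32,2,-1],[0.2,-0.1,-2.4],0.48]]
[[[-31,1,-2],[0.2,-0.2,-2.4],0.48],[[-32,0,-2],[0.1,-0.1,-2.3],0.48],[[-31,-2,-1],[0.2,-0.1,-2.4],0.48],[[-31,-3,-2],[0.2,-0.1,-2.3],0.48],[[-31,-5,-1],[0.2,-0.1,-2.4],0.48],[[-31,-5,-2],[0.2,-0.1,-2.4],0.48],[[-31,-7,-1],[0.2,-0.2,-2.3],0.48],[[-30,-9,-1],[0.2,-0.1,-2.4],0.48]]
28 max [32.  24.   3.   0.2  0.2  2.4]
```

Request:
arm_command([
  [[-21,24,-2],[0.2,-0.1,-2.4],0.48],
  [[-21,23,-2],[0.2,-0.1,-2.4],0.48],
  [[-23,21,-2],[0.2,-0.1,-2.4],0.48],
  [[-23,21,-2],[0.2,-0.1,-2.4],0.48],
  [[-24,20,-2],[0.2,-0.1,-2.4],0.48],
  [[-25,19,-2],[0.2,-0.1,-2.4],0.48],
  [[-26,18,-2],[0.2,-0.1,-2.4],0.48],
  [[-27,17,-2],[0.2,-0.1,-2.4],0.48],
  [[-27,16,-2],[0.2,-0.1,-2.4],0.48],
  [[-28,14,-2],[0.2,-0.1,-2.4],0.48],
  [[-28,14,-2],[0.2,-0.1,-2.4],0.48],
  [[-29,12,-2],[0.2,-0.1,-2.4],0.48],
  [[-30,11,-2],[0.2,-0.1,-2.4],0.48],
  [[-29,10,-2],[0.2,-0.1,-2.4],0.48],
  [[-31,8,-2],[0.2,-0.1,-2.4],0.48],
  [[-30,7,-2],[0.2,-0.1,-2.4],0.48],
  [[-31,6,-2],[0.2,-0.1,-2.4],0.48],
  [[-31,5,-2],[0.2,-0.1,-2.4],0.48],
  [[-31,3,-2],[0.2,-0.1,-2.4],0.48],
  [[-32,2,-2],[0.2,-0.1,-2.4],0.48],
], newtons=35)

```text
t: 1.77
eef_pos: [0.4543, -0.0285, 0.2858]
ee_rot: [-3.066, 0.004, -1.916]
force: [0.9, -0.4, -0.8]
width: 0.0418
```

Request:
arm_command([
  [[-31,1,-2],[0.2,-0.1,-2.3],0.48],
  [[-32,0,-2],[0.2,-0.1,-2.3],0.48],
  [[-31,-2,-1],[0.2,-0.1,-2.3],0.48],
  [[-31,-3,-2],[0.2,-0.1,-2.3],0.48],
  [[-31,-5,-1],[0.2,-0.1,-2.3],0.48],
  [[-31,-5,-2],[0.2,-0.1,-2.3],0.48],
  [[-31,-7,-1],[0.2,-0.1,-2.3],0.48],
  [[-30,-9,-1],[0.2,-0.1,-2.3],0.48],
  [[0,0,0],[0,0,0],0.48],
])

```text
t: 2.52
eef_pos: [0.5354, 0.2121, 0.299]
ee_rot: [-3.039, -0.012, -1.593]
force: [0.2, -1.0, 0.5]
width: 0.0417
```

Run:
```python
from h import *
st()
p,r=pose(bar(.11),-91.7,.15,.008); print(p)
rows([(p,r,0.48,6)])
f=arm.grab_frame("side"); g=arm.grab_frame("top")
c=np.hstack([cv2.resize(f[120:300,180:380],None,fx=2,fy=2),cv2.resize(g[100:280,180:380],None,fx=2,fy=2)]); cv2.imwrite("pics/z3.png",c[:,:,::-1])
```

```text
t 2.52 p [0.5354 0.2121 0.299 ] rpy [-174.1   -0.7  -91.2] F [ 0.2 -1.   0.5] w 0.0417 q [ 0.77  0.11 -0.24  0.09 -1.16 -0.82]
[0.53855011 0.20646898 0.21590226]
[[[1,1,14],[0.5,-0.1,0.1],0.48],[[1,1,14],[0.4,-0.1,0.1],0.48],[[0,1,14],[0.5,-0.1,0.1],0.48],[[1,1,13],[0.4,-0.1,0.1],0.48],[[1,2,14],[0.5,-0.1,0.1],0.48],[[1,1,14],[0.4,-0.1,0.0],0.48]]
6 max [ 1.   2.  14.   0.5  0.1  0.1]
```

View pics/z3.png

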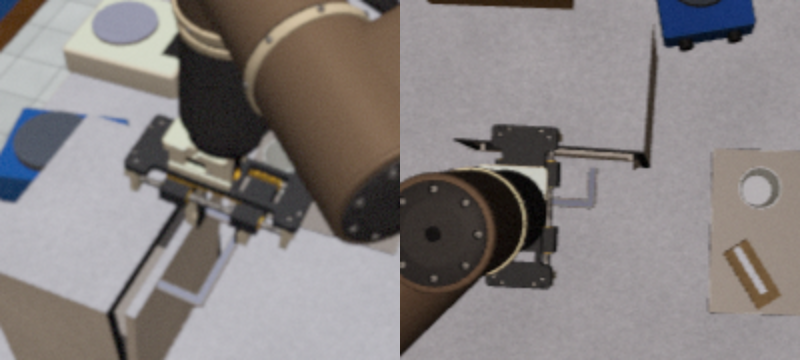

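The gripper is right over the bar, with the fingers astride it and clear of the roof. Descending now.

Request:
arm_command([
  [[1,1,14],[0.5,-0.1,0.1],0.48],
  [[1,1,14],[0.5,-0.1,0.1],0.48],
  [[1,1,14],[0.5,-0.1,0.1],0.48],
  [[1,1,14],[0.5,-0.1,0.1],0.48],
  [[1,1,14],[0.5,-0.1,0.1],0.48],
  [[1,1,13],[0.5,-0.1,0.1],0.48],
  [[0,0,0],[0,0,0],0.48],
])

```text
t: 3.2
eef_pos: [0.5363, 0.1991, 0.2142]
ee_rot: [-2.99, -0.002, -1.608]
force: [-0.9, -0.2, -0.4]
width: 0.0423
```

Request:
arm_command([
  [[0,0,0],[0,0,0],0.1],
  [[0,0,0],[0,0,0],0.05],
  [[0,0,0],[0,0,0],0.0],
  [[0,0,0],[0,0,0],0.0],
  [[0,0,0],[0,0,0],0.0],
])

```text
t: 3.62
eef_pos: [0.5384, 0.2015, 0.2175]
ee_rot: [-2.986, 0.001, -1.606]
force: [-0.8, 0.3, 0.2]
width: 0.0146
```

Run:
```python
from h import *
st()
s=arm.get_state(); g=s["eef_pos"]+R.from_euler("xyz",s["ee_rot"]).apply([0,0,.008]); print(g,bar(.11))
w=[]
for th in np.arange(.15,.791,.02):
    p,q=pose(bar(th),-91.7,.15+(th-.11)*.55,.008); w.append((p,q,0,1))
rows(w)
```

```text
t 3.62 p [0.5384 0.2015 0.2175] rpy [-1.711e+02  1.000e-01 -9.200e+01] F [-0.8  0.3  0.2] w 0.0146 q [ 0.77  0.14 -0.43  0.14 -0.9  -0.89]
[0.53963259 0.20145425 0.20960215] [0.53974509 0.20643351 0.20799209]
[[[-5,9,3],[0.9,-0.0,-0.3],0],[[0,5,1],[0.7,-0.0,-0.0],0],[[0,4,1],[0.6,-0.0,-0.0],0],[[0,4,2],[0.6,-0.0,-0.0],0],[[0,5,1],[0.7,-0.0,-0.0],0],[[0,4,1],[0.6,-0.0,-0.0],0],[[0,4,1],[0.6,-0.0,-0.0],0],[[0,5,1],[0.6,-0.0,-0.0],0],[[0,4,1],[0.7,-0.0,-0.0],0],[[0,4,2],[0.6,-0.0,-0.0],0],[[0,5,1],[0.6,-0.0,-0.0],0],[[0,4,1],[0.7,-0.0,-0.0],0],[[0,4,2],[0.6,-0.0,-0.0],0],[[0,5,1],[0.6,-0.0,-0.0],0],[[0,4,2],[0.7,-0.0,-0.0],0],[[0,4,1],[0.6,-0.0,-0.0],0],[[0,4,2],[0.6,-0.0,-0.0],0],[[0,4,1],[0.6,-0.0,-0.0],0],[[0,5,2],[0.7,-0.0,-0.0],0],[[0,4,2],[0.6,-0.0,-0.0],0]]
[[[0,4,1],[0.6,-0.0,-0.0],0],[[0,4,2],[0.7,-0.0,-0.0],0],[[0,4,2],[0.6,-0.0,-0.0],0],[[0,4,2],[0.6,-0.0,-0.0],0],[[0,5,2],[0.7,-0.0,-0.0],0],[[0,4,2],[0.6,-0.0,-0.0],0],[[0,4,2],[0.6,-0.0,-0.0],0],[[0,4,1],[0.7,-0.0,-0.0],0],[[0,4,2],[0.6,-0.0,-0.0],0],[[0,4,3],[0.6,-0.0,-0.0],0],[[0,4,2],[0.6,-0.0,-0.0],0],[[0,4,2],[0.7,-0.0,-0.0],0],[[0,4,2],[0.6,-0.0,-0.0],0]]
33 max [5.  9.  3.  0.9 0.  0.3]
```

The jaws are on the bar with the width settling. Starting the pull along the arc.

Request:
arm_command([
  [[0,4,1],[0.6,0,0],0],
  [[0,4,1],[0.6,0,0],0],
  [[0,4,1],[0.6,0,0],0],
  [[0,4,1],[0.6,0,0],0],
  [[0,5,1],[0.6,0,0],0],
  [[0,4,1],[0.6,0,0],0],
  [[0,4,1],[0.6,0,0],0],
  [[0,5,1],[0.6,0,0],0],
])

```text
t: 4.28
eef_pos: [0.5066, 0.2031, 0.2032]
ee_rot: [-2.9, 0.002, -1.606]
force: [5.8, -0.5, -0.6]
width: 0.0111
```

Run:
```python
from h import *
st()
s=arm.get_state(); g=s["eef_pos"]+R.from_euler("xyz",s["ee_rot"]).apply([0,0,.008]); print(g)
for th in(.15,.2,.25,.3): print(th,bar(th))
```

```text
t 4.28 p [0.5066 0.2031 0.2032] rpy [-1.662e+02  1.000e-01 -9.200e+01] F [ 5.8 -0.5 -0.6] w 0.0111 q [ 0.86  0.06 -0.62  0.27 -0.76 -1.08]
[0.50856029 0.20300286 0.19538843]
0.15 [0.53149148 0.20667848 0.204815  ]
0.2 [0.52136386 0.20697906 0.20038351]
0.25 [0.51147029 0.20727269 0.19545116]
0.3 [0.50183549 0.20755864 0.19003029]
```

Run:
```python
from h import *
w=[]
for th in np.arange(.29,.771,.02):
    p,q=pose(bar(th)-[0,.003,0],-91.7,.24,.008); w.append((p,q,0,1))
rows(w)
```

```text
[[[-1,6,3],[-0.1,0.0,-0.3],0],[[0,4,1],[0.0,0.0,-0.0],0],[[0,4,2],[0.0,0.0,-0.0],0],[[0,4,1],[0.0,0.0,-0.0],0],[[0,4,2],[0.0,0.0,-0.0],0],[[0,5,1],[0.0,0.0,-0.0],0],[[0,4,2],[0.0,0.0,-0.0],0],[[0,4,2],[0.0,0.0,-0.0],0],[[0,4,2],[0.0,0.0,-0.0],0],[[0,4,2],[0.0,0.0,-0.0],0],[[0,4,2],[0.0,0.0,-0.0],0],[[0,4,2],[0.0,0.0,-0.0],0],[[0,3,2],[0.0,0.0,-0.0],0],[[0,4,2],[0.0,0.0,-0.0],0],[[0,4,3],[0.0,0.0,-0.0],0],[[0,4,2],[0.0,0.0,-0.0],0],[[0,3,2],[0.0,0.0,-0.0],0],[[0,4,3],[0.0,0.0,-0.0],0],[[0,3,3],[0.0,0.0,-0.0],0],[[0,4,2],[0.0,0.0,-0.0],0]]
[[[0,3,3],[0.0,0.0,-0.0],0],[[0,4,3],[0.0,0.0,-0.0],0],[[0,3,3],[0.0,0.0,-0.0],0],[[0,3,3],[0.0,0.0,-0.0],0],[[0,4,3],[0.0,0.0,-0.0],0]]
25 max [1.  6.  3.  0.1 0.  0.3]
```

Request:
arm_command([
  [[0,5,2],[0,0,0],0],
  [[0,4,1],[0,0,0],0],
  [[0,4,2],[0,0,0],0],
  [[0,4,1],[0,0,0],0],
  [[0,4,2],[0,0,0],0],
  [[0,4,2],[0,0,0],0],
  [[0,4,2],[0,0,0],0],
  [[0,4,2],[0,0,0],0],
  [[0,4,2],[0,0,0],0],
  [[0,4,2],[0,0,0],0],
  [[0,4,2],[0,0,0],0],
  [[0,4,2],[0,0,0],0],
])

```text
t: 5.28
eef_pos: [0.4638, 0.2049, 0.1705]
ee_rot: [-2.901, 0.002, -1.606]
force: [-2.8, 1.0, 8.8]
width: 0.011
```

Run:
```python
from h import *
st()
s=arm.get_state(); g=s["eef_pos"]+R.from_euler("xyz",s["ee_rot"]).apply([0,0,.008]); print(g)
for th in(.45,.5,.55,.74): print(th,bar(th))
```

```text
t 5.28 p [0.4638 0.2049 0.1705] rpy [-1.662e+02  1.000e-01 -9.200e+01] F [-2.8  1.   8.8] w 0.011 q [ 0.94  0.03 -0.75  0.32 -0.68 -1.21]
[0.46572313 0.20480641 0.16271348]
0.45 [0.47472093 0.20836339 0.17097792]
0.5 [0.46635467 0.20861169 0.16375012]
0.55 [0.45835994 0.20884897 0.15611304]
0.74 [0.43170844 0.20963997 0.12370777]
```

Tilt is now about 0.50 rad and the forces are low. Continuing.

Request:
arm_command([
  [[0,4,2],[0,0,0],0],
  [[0,4,2],[0,0,0],0],
  [[0,4,3],[0,0,0],0],
  [[0,4,2],[0,0,0],0],
  [[0,3,2],[0,0,0],0],
  [[0,4,3],[0,0,0],0],
  [[0,3,3],[0,0,0],0],
  [[0,4,2],[0,0,0],0],
  [[0,3,3],[0,0,0],0],
  [[0,4,3],[0,0,0],0],
  [[0,3,3],[0,0,0],0],
])

```text
t: 6.2
eef_pos: [0.4318, 0.2062, 0.1328]
ee_rot: [-2.902, 0.002, -1.606]
force: [1.4, 5.5, 2.8]
width: 0.0107
```

Run:
```python
from h import *
st()
s=arm.get_state(); g=s["eef_pos"]+R.from_euler("xyz",s["ee_rot"]).apply([0,0,.008]); print(g)
for th in(.65,.7,.75): print(th,bar(th))
```

```text
t 6.2 p [0.4318 0.2062 0.1328] rpy [-1.663e+02  1.000e-01 -9.200e+01] F [1.4 5.5 2.8] w 0.0107 q [ 0.99  0.04 -0.87  0.38 -0.57 -1.35]
[0.43364991 0.20610169 0.12503934]
0.65 [0.44356405 0.2092881  0.13968832]
0.7 [0.43679987 0.20948886 0.13094175]
0.75 [0.4304811  0.20967639 0.12186789]
```

The bin is open to about 0.73 rad. Next I'll let go, withdraw and go to the carton.

Request:
arm_command([
  [[0,2,2],[0,0,0],0],
  [[0,0,0],[0,0,0],0.27],
  [[0,0,0],[0,0,0],0.27],
  [[0,0,0],[0,0,0],0.27],
  [[0,0,-10],[0,0,0],0.27],
  [[0,0,-25],[0,0,0],0.27],
  [[0,0,-35],[0,0,0],0.27],
  [[0,0,-35],[0,0,0],0.27],
  [[0,0,-35],[0,0,0],0.27],
  [[0,0,0],[0,0,0],0.7],
])

```text
t: 7.03
eef_pos: [0.3977, 0.2077, 0.2726]
ee_rot: [-2.898, 0.007, -1.606]
force: [1.5, 0.9, 0.6]
width: 0.0266
```

Run:
```python
from h import *
st()
L=np.array([.834,.552,0])
g=np.array([.440,-.094,.029])+.015*L
a=pose(g+[0,0,.20],-146.5); b=pose(g+[0,0,.03],-146.5); c=pose(g,-146.5)
rows([(*a,.7,12),(*b,.7,6),(*c,.7,3)])
f=arm.grab_frame("side"); g=arm.grab_frame("top")
c=np.hstack([cv2.resize(f[130:330,160:360],None,fx=2,fy=2),cv2.resize(g[120:320,180:380],None,fx=2,fy=2)]); cv2.imwrite("pics/z4.png",c[:,:,::-1])
```

```text
t 7.03 p [0.3977 0.2077 0.2726] rpy [-166.1    0.4  -92. ] F [1.5 0.9 0.6] w 0.0266 q [ 1.11 -0.18 -0.66  0.26 -0.99 -1.27]
[[[24,-4,4],[-1.1,0.6,4.5],0.7],[[24,-7,5],[-1.0,0.6,4.5],0.7],[[23,-8,5],[-1.1,0.5,4.5],0.7],[[23,-11,4],[-1.0,0.6,4.6],0.7],[[21,-12,5],[-1.1,0.6,4.5],0.7],[[21,-14,5],[-1.0,0.6,4.5],0.7],[[19,-15,5],[-1.1,0.6,4.5],0.7],[[18,-17,4],[-1.1,0.6,4.5],0.7],[[16,-19,4],[-1.0,0.5,4.5],0.7],[[15,-19,5],[-1.1,0.6,4.5],0.7],[[13,-21,4],[-1.0,0.6,4.6],0.7],[[12,-22,3],[-1.1,0.6,4.5],0.7],[[0,0,28],[0.0,-0.0,-0.0],0.7],[[0,0,29],[0.0,-0.0,-0.0],0.7],[[0,0,28],[0.0,-0.0,-0.0],0.7],[[0,0,29],[0.0,-0.0,-0.0],0.7],[[0,0,28],[0.0,-0.0,-0.0],0.7],[[0,0,28],[0.0,-0.0,-0.0],0.7],[[0,0,10],[0.0,-0.0,-0.0],0.7],[[0,0,10],[0.0,-0.0,-0.0],0.7]]
[[[0,0,10],[0.0,-0.0,-0.0],0.7]]
21 max [24.  22.  29.   1.1  0.6  4.6]
```

View pics/z4.png

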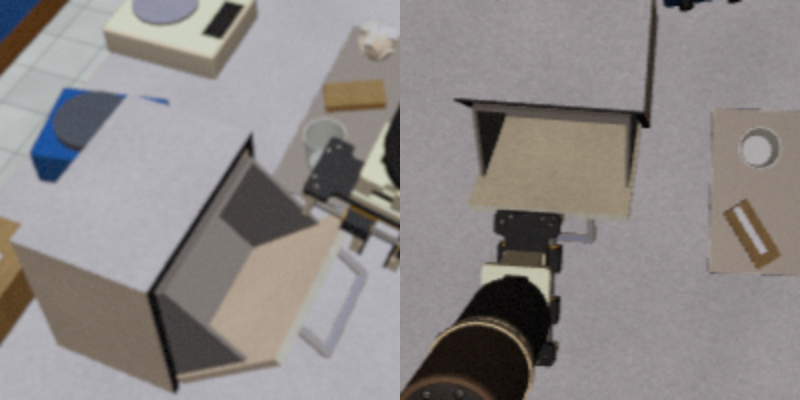

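The bin is well open and staying there, and the gripper is clear of the handle. Now to the carton.

Request:
arm_command([
  [[24,-4,4],[-1.1,0.6,4.5],0.7],
  [[24,-7,5],[-1.1,0.6,4.5],0.7],
  [[23,-8,5],[-1.1,0.6,4.5],0.7],
  [[23,-11,4],[-1.1,0.6,4.5],0.7],
  [[21,-12,5],[-1,0.6,4.5],0.7],
  [[21,-14,5],[-1,0.6,4.5],0.7],
  [[19,-15,5],[-1,0.6,4.5],0.7],
  [[18,-17,4],[-1,0.6,4.5],0.7],
  [[16,-19,4],[-1,0.6,4.5],0.7],
  [[15,-19,5],[-1.1,0.6,4.5],0.7],
  [[13,-21,4],[-1.1,0.6,4.5],0.7],
  [[12,-22,3],[-1.1,0.6,4.5],0.7],
  [[0,0,24],[0,0,0],0.7],
  [[0,0,24],[0,0,0],0.7],
  [[0,0,24],[0,0,0],0.7],
  [[0,0,24],[0,0,0],0.7],
  [[0,0,0],[0,0,0],0.7],
])

```text
t: 8.55
eef_pos: [0.4461, -0.0894, 0.1268]
ee_rot: [3.141, -0.021, -2.558]
force: [-0.6, 0.2, -0.0]
width: 0.0612
```

Run:
```python
from h import *
st()
L=np.array([.834,.552,0])
g=np.array([.440,-.094,.029])+.015*L
b=pose(g+[0,0,.03],-146.5); c=pose(g,-146.5); print(c[0])
rows([(*b,.7,3),(*c,.7,3)])
```

```text
t 8.55 p [ 0.4461 -0.0894  0.1268] rpy [ 180.    -1.2 -146.5] F [-0.6  0.2 -0. ] w 0.0612 q [ 0.24  0.13 -0.62  0.01 -0.85 -1.24]
[ 0.45251 -0.08572  0.032  ]
[[[-3,0,22],[0.0,-0.4,-0.0],0.7],[[-3,0,21],[0.0,-0.4,-0.0],0.7],[[-2,0,22],[0.0,-0.4,-0.0],0.7],[[0,0,10],[0.0,-0.0,-0.0],0.7],[[0,0,10],[0.0,-0.0,-0.0],0.7],[[0,0,10],[0.0,-0.0,-0.0],0.7]]
6 max [ 3.   0.  22.   0.   0.4  0. ]
```

Request:
arm_command([
  [[-2,0,22],[0,-0.4,0],0.7],
  [[-3,0,21],[0,-0.4,0],0.7],
  [[-2,0,22],[0,-0.4,0],0.7],
  [[0,0,10],[0,0,0],0.7],
  [[0,0,10],[0,0,0],0.7],
  [[0,0,9],[0,0,0],0.7],
  [[0,0,0],[0,0,0],0.7],
  [[0,0,0],[0,0,0],0.3],
  [[0,0,0],[0,0,0],0.3],
  [[0,0,0],[0,0,0],0.3],
  [[0,0,0],[0,0,0],0.3],
], newtons=12)

```text
t: 9.47
eef_pos: [0.4573, -0.0848, 0.039]
ee_rot: [-3.136, 0.011, -2.555]
force: [-0.9, 0.6, 1.9]
width: 0.0438
```

Run:
```python
from h import *
st()
s=arm.get_state(); p=s["eef_pos"]
D=H-.068*X-.015*Y   # drop point (carton is held off centre)
a=(p+[0,0,.06],R.from_euler("xyz",s["ee_rot"])); b=pose([.45,0.0,.32],-120); c=pose([*D[:2],.31],-91.7); d=pose([*D[:2],.235],-91.7); print(d[0])
rows([(*a,.3,3),(*b,.3,8),(*c,.3,9),(*d,.3,4)])
```

```text
t 9.47 p [ 0.4573 -0.0848  0.039 ] rpy [-179.7    0.6 -146.4] F [-0.9  0.6  1.9] w 0.0438 q [ 0.24  0.27 -0.71  0.   -0.58 -1.23]
[0.54658494 0.19122391 0.238     ]
[[[0,0,-20],[0.0,0.0,0.0],0.3],[[0,0,-20],[0.0,0.0,0.0],0.3],[[-1,0,-20],[0.0,0.0,0.0],0.3],[[-5,9,-28],[-0.1,0.1,-3.3],0.3],[[-6,9,-28],[-0.0,0.0,-3.3],0.3],[[-7,8,-28],[-0.1,0.1,-3.3],0.3],[[-6,9,-28],[-0.0,0.1,-3.3],0.3],[[-8,7,-28],[-0.1,0.0,-3.3],0.3],[[-7,8,-28],[-0.0,0.1,-3.3],0.3],[[-8,7,-28],[-0.1,0.1,-3.3],0.3],[[-8,6,-28],[-0.0,0.1,-3.3],0.3],[[-24,1,1],[-0.0,-0.0,-3.1],0.3],[[-24,0,1],[-0.0,-0.0,-3.2],0.3],[[-24,-1,1],[-0.0,-0.0,-3.1],0.3],[[-23,-2,1],[-0.0,-0.0,-3.2],0.3],[[-24,-4,2],[-0.0,-0.0,-3.1],0.3],[[-23,-5,1],[-0.0,-0.0,-3.2],0.3],[[-23,-7,1],[-0.0,-0.0,-3.1],0.3],[[-23,-7,1],[-0.0,-0.1,-3.1],0.3],[[-22,-9,1],[-0.0,0.0,-3.2],0.3]]
[[[0,0,19],[-0.0,0.0,0.0],0.3],[[0,0,18],[-0.0,0.0,0.0],0.3],[[0,0,19],[-0.0,0.0,0.0],0.3],[[0,0,19],[-0.0,0.0,0.0],0.3]]
24 max [24.   9.  28.   0.1  0.1  3.3]
```

The jaws stopped at 43.8 mm, so the carton is held. Its centre lies on the tool's +x side, so I'll shift the drop 25 mm further to centre it.

Request:
arm_command([
  [[0,0,-20],[0,0,0],0.3],
  [[0,0,-20],[0,0,0],0.3],
  [[0,0,-20],[0,0,0],0.3],
  [[-5,9,-28],[-0.1,0.1,-3.3],0.3],
  [[-6,9,-28],[0,0,-3.3],0.3],
  [[-7,8,-28],[-0.1,0.1,-3.3],0.3],
  [[-6,9,-28],[0,0.1,-3.3],0.3],
  [[-8,7,-28],[-0.1,0,-3.3],0.3],
  [[-7,8,-28],[0,0.1,-3.3],0.3],
  [[-8,7,-28],[-0.1,0.1,-3.3],0.3],
  [[-8,6,-28],[0,0.1,-3.3],0.3],
  [[-27,1,1],[0,0,-3.2],0.3],
  [[-27,0,1],[0,0,-3.2],0.3],
  [[-27,-1,1],[0,0,-3.2],0.3],
  [[-26,-2,1],[0,0,-3.2],0.3],
  [[-27,-4,1],[0,0,-3.2],0.3],
  [[-26,-5,1],[0,0,-3.1],0.3],
  [[-26,-7,1],[0,0,-3.1],0.3],
  [[-26,-7,1],[0,0,-3.1],0.3],
  [[-25,-9,1],[0,0,-3.1],0.3],
])

```text
t: 11.13
eef_pos: [0.5529, 0.2178, 0.3133]
ee_rot: [3.141, -0.001, -1.596]
force: [0.3, -0.2, 0.0]
width: 0.0442
```

Request:
arm_command([
  [[0,0,0],[0,0,0],0.3],
  [[0,0,15],[0,0,0],0.3],
  [[0,0,15],[0,0,0],0.3],
  [[0,0,15],[0,0,0],0.3],
  [[0,0,15],[0,0,0],0.3],
  [[0,0,0],[0,0,0],0.3],
])

```text
t: 11.63
eef_pos: [0.551, 0.2157, 0.2502]
ee_rot: [3.136, -0.003, -1.599]
force: [-1.1, -0.1, -0.9]
width: 0.0438
```

Run:
```python
from h import *
st()
s=arm.get_state(); d=s["eef_pos"]-H; print("front",d@X,"lat",d@Y)
```

```text
t 11.63 p [0.551  0.2157 0.2502] rpy [179.7  -0.2 -91.6] F [-1.1 -0.1 -0.9] w 0.0438 q [ 0.7   0.23 -0.17 -0.   -1.18 -0.73]
front -0.06428714421041805 lat 0.00957962319110625
```

Request:
arm_command([
  [[0,8,12],[0,0,0],0.3],
  [[0,0,12],[0,0,0],0.3],
  [[0,0,12],[0,0,0],0.3],
  [[0,0,0],[0,0,0],0.3],
  [[0,0,0],[0,0,0],0.68],
  [[0,0,0],[0,0,0],0.68],
  [[0,0,0],[0,0,0],0.68],
  [[0,0,-25],[0,0,0],0.68],
  [[0,0,-35],[0,0,0],0.68],
  [[0,0,-35],[0,0,0],0.85],
])

```text
t: 12.47
eef_pos: [0.5445, 0.2165, 0.3135]
ee_rot: [3.14, -0.002, -1.599]
force: [0.6, 1.0, 0.5]
width: 0.0619
```

Run:
```python
from h import *
st()
L=np.array([.906,.423,0]); g=np.array([.574,-.239,.029])-.010*L
a=pose([.50,0,.31],-125); b=pose(g+[0,0,.14],-155); c=pose(g+[0,0,.04],-155); d=pose(g,-155); print(d[0])
rows([(*a,.85,8),(*b,.85,10),(*c,.85,4)])
f=arm.grab_frame("side"); g=arm.grab_frame("top")
c=np.hstack([cv2.resize(f[130:330,160:360],None,fx=2,fy=2),cv2.resize(g[120:320,180:380],None,fx=2,fy=2)]); cv2.imwrite("pics/z5.png",c[:,:,::-1])
```

```text
t 12.47 p [0.5445 0.2165 0.3135] rpy [ 1.799e+02 -1.000e-01 -9.160e+01] F [0.6 1.  0.5] w 0.0619 q [ 0.71  0.18 -0.09  0.   -1.31 -0.74]
[ 0.56494 -0.24323  0.032  ]
[[[27,5,0],[0.0,-0.0,4.2],0.85],[[28,3,0],[0.0,-0.0,4.2],0.85],[[27,0,0],[0.0,-0.1,4.1],0.85],[[28,-1,0],[0.0,0.0,4.2],0.85],[[27,-3,1],[0.0,-0.0,4.2],0.85],[[28,-5,0],[0.0,-0.0,4.2],0.85],[[26,-7,0],[0.1,-0.0,4.1],0.85],[[26,-9,0],[-0.0,-0.1,4.2],0.85],[[16,-19,14],[-0.0,0.0,3.0],0.85],[[15,-20,14],[-0.0,0.0,3.0],0.85],[[15,-21,14],[-0.0,0.0,3.0],0.85],[[13,-22,14],[-0.0,0.0,3.0],0.85],[[11,-22,14],[-0.0,0.0,3.0],0.85],[[11,-23,14],[-0.0,0.0,3.0],0.85],[[10,-23,15],[-0.0,0.0,3.0],0.85],[[8,-24,14],[-0.0,0.0,3.0],0.85],[[7,-24,14],[-0.0,0.0,3.0],0.85],[[5,-25,14],[-0.0,0.1,3.0],0.85],[[0,0,25],[-0.0,-0.0,0.0],0.85],[[0,0,25],[-0.0,-0.0,0.0],0.85]]
[[[0,0,25],[-0.0,-0.0,0.0],0.85],[[0,0,25],[-0.0,-0.0,0.0],0.85]]
22 max [28.  25.  25.   0.1  0.1  4.2]
```

View pics/z5.png

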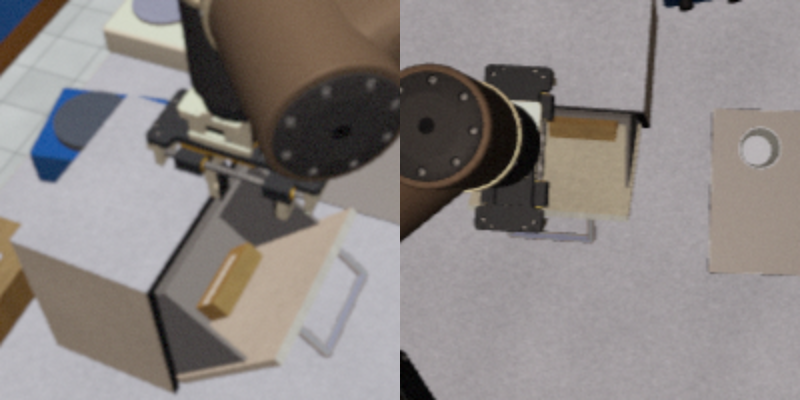

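The carton is in the bin, sliding along the door's inner face, and the beaker hasn't moved. Now the core.

Request:
arm_command([
  [[27,5,0],[0,0,4.2],0.85],
  [[28,3,0],[0,0,4.2],0.85],
  [[27,0,0],[0,0,4.2],0.85],
  [[28,-1,0],[0,0,4.1],0.85],
  [[27,-3,0],[0,0,4.2],0.85],
  [[28,-5,0],[0,0,4.2],0.85],
  [[26,-7,0],[0,0,4.1],0.85],
  [[26,-9,0],[0,0,4.2],0.85],
  [[16,-19,14],[0,0,3],0.85],
  [[15,-20,14],[0,0,3],0.85],
  [[15,-21,14],[0,0,3],0.85],
  [[13,-22,14],[0,0,3],0.85],
  [[11,-22,14],[0,0,3],0.85],
  [[11,-23,14],[0,0,3],0.85],
  [[10,-23,14],[0,0,3],0.85],
  [[8,-24,14],[0,0,3],0.85],
  [[7,-24,14],[0,0,3],0.85],
  [[5,-25,14],[0,0,3],0.85],
  [[0,0,0],[0,0,0],0.85],
])

```text
t: 14.15
eef_pos: [0.5648, -0.246, 0.1697]
ee_rot: [3.141, -0.005, -2.711]
force: [-0.0, 0.5, -0.2]
width: 0.0742
```

Run:
```python
from h import *
st()
L=np.array([.906,.423,0]); g=np.array([.574,-.239,.029])-.010*L
c=pose(g+[0,0,.03],-155); d=pose(g,-155)
rows([(*c,.85,5),(*d,.85,3)])
```

```text
t 14.15 p [ 0.5648 -0.246   0.1697] rpy [ 180.    -0.3 -155.3] F [-0.   0.5 -0.2] w 0.0742 q [-0.09  0.32 -0.23  0.   -1.02 -1.05]
[[[0,0,22],[0.0,-0.1,-0.1],0.85],[[-1,1,21],[0.0,-0.0,-0.0],0.85],[[0,0,22],[0.0,-0.1,-0.1],0.85],[[0,1,21],[0.0,-0.0,-0.1],0.85],[[-1,0,22],[0.0,-0.1,-0.0],0.85],[[0,0,10],[0.0,0.0,-0.0],0.85],[[0,0,10],[0.0,0.0,-0.0],0.85],[[1,0,10],[0.0,0.0,-0.0],0.85]]
8 max [ 1.   1.  22.   0.   0.1  0.1]
```

Request:
arm_command([
  [[0,1,22],[0,0,0],0.85],
  [[-1,1,21],[0,0,0],0.85],
  [[0,0,22],[0,0,0],0.85],
  [[0,0,21],[0,0,0],0.85],
  [[0,0,22],[0,0,0],0.85],
  [[0,0,10],[0,0,0],0.85],
  [[0,0,10],[0,0,0],0.85],
  [[0,0,9],[0,0,0],0.85],
  [[0,0,0],[0,0,0],0.85],
  [[0,0,0],[0,0,0],0.4],
  [[0,0,0],[0,0,0],0.4],
  [[0,0,0],[0,0,0],0.4],
  [[0,0,0],[0,0,0],0.4],
])

```text
t: 15.23
eef_pos: [0.5656, -0.2409, 0.0365]
ee_rot: [-3.14, -0.0, -2.705]
force: [0.4, -0.3, 1.2]
width: 0.0538
```

Run:
```python
from h import *
st()
s=arm.get_state(); p=s["eef_pos"]
D=H-.076*X+.01*Y
a=(p+[0,0,.14],R.from_euler("xyz",s["ee_rot"])); b=pose([.50,-.05,.32],-130); c=pose([*D[:2],.32],-91.7); d=pose([*D[:2],.217],-91.7); print(d[0])
rows([(*a,.4,5),(*b,.4,8),(*c,.4,10),(*d,.4,5)])
```

```text
t 15.23 p [ 0.5656 -0.2409  0.0365] rpy [-179.9   -0.  -155. ] F [ 0.4 -0.3  1.2] w 0.0538 q [-0.08  0.47 -0.36  0.   -0.74 -1.05]
[0.53933011 0.21645023 0.22      ]
[[[0,0,-28],[0.0,0.0,0.0],0.4],[[0,0,-28],[0.0,0.0,0.0],0.4],[[0,0,-28],[0.0,0.0,0.0],0.4],[[0,0,-28],[0.0,0.0,0.0],0.4],[[0,0,-28],[0.0,0.0,0.0],0.4],[[-3,25,-18],[-0.0,-0.0,-3.1],0.4],[[-4,25,-19],[-0.0,-0.0,-3.1],0.4],[[-5,25,-18],[-0.0,-0.0,-3.2],0.4],[[-7,24,-18],[-0.0,-0.0,-3.1],0.4],[[-8,24,-19],[-0.0,-0.0,-3.1],0.4],[[-9,23,-18],[-0.1,-0.0,-3.1],0.4],[[-10,23,-18],[0.0,-0.0,-3.2],0.4],[[-12,22,-19],[0.0,-0.0,-3.1],0.4],[[-23,14,0],[0.0,-0.0,-3.8],0.4],[[-24,13,0],[0.0,-0.0,-3.9],0.4],[[-24,11,0],[0.0,-0.0,-3.8],0.4],[[-26,9,0],[0.0,-0.0,-3.8],0.4],[[-26,8,0],[0.0,-0.0,-3.8],0.4],[[-26,5,0],[0.0,-0.0,-3.9],0.4],[[-27,4,0],[0.0,-0.0,-3.8],0.4]]
[[[-27,3,0],[0.0,-0.0,-3.8],0.4],[[-26,0,0],[0.0,-0.0,-3.9],0.4],[[-27,-1,0],[0.0,-0.0,-3.8],0.4],[[0,0,21],[0.0,-0.0,0.0],0.4],[[0,0,20],[0.0,-0.0,0.0],0.4],[[0,0,21],[0.0,-0.0,0.0],0.4],[[0,0,21],[0.0,-0.0,0.0],0.4],[[0,0,20],[0.0,-0.0,0.0],0.4]]
28 max [27.  25.  28.   0.1  0.   3.9]
```

The core is held: the opening of 53.8 mm matches its 54 mm width.

Request:
arm_command([
  [[0,0,-28],[0,0,0],0.4],
  [[0,0,-28],[0,0,0],0.4],
  [[0,0,-28],[0,0,0],0.4],
  [[0,0,-28],[0,0,0],0.4],
  [[0,0,-28],[0,0,0],0.4],
  [[-3,25,-18],[0,0,-3.1],0.4],
  [[-4,25,-18],[0,0,-3.1],0.4],
  [[-5,25,-18],[0,0,-3.1],0.4],
  [[-7,24,-18],[0,0,-3.1],0.4],
  [[-8,24,-18],[0,0,-3.1],0.4],
  [[-9,23,-18],[0,0,-3.1],0.4],
  [[-10,23,-18],[0,0,-3.2],0.4],
  [[-12,22,-18],[0,0,-3.2],0.4],
  [[-23,14,0],[0,0,-3.8],0.4],
  [[-24,13,0],[0,0,-3.8],0.4],
  [[-24,11,0],[0,0,-3.8],0.4],
  [[-26,9,0],[0,0,-3.8],0.4],
  [[-26,8,0],[0,0,-3.8],0.4],
  [[-26,5,0],[0,0,-3.9],0.4],
  [[-27,4,0],[0,0,-3.9],0.4],
])

```text
t: 16.9
eef_pos: [0.5282, 0.138, 0.3198]
ee_rot: [3.141, -0.001, -1.798]
force: [0.9, -0.3, 0.5]
width: 0.0538
```

Request:
arm_command([
  [[-27,3,0],[0,0,-3.8],0.4],
  [[-26,0,0],[0,0,-3.9],0.4],
  [[-27,-1,0],[0,0,-3.8],0.4],
  [[0,0,0],[0,0,0],0.4],
  [[0,0,18],[0,0,0],0.4],
  [[0,0,18],[0,0,0],0.4],
  [[0,0,18],[0,0,0],0.4],
  [[0,0,0],[0,0,0],0.4],
])

```text
t: 17.57
eef_pos: [0.5375, 0.2152, 0.2618]
ee_rot: [3.136, -0.004, -1.601]
force: [-0.4, -0.4, -1.0]
width: 0.0542
```

Run:
```python
from h import *
st()
s=arm.get_state(); d=s["eef_pos"]-H; print("front",d@X,"lat",d@Y)
```

```text
t 17.57 p [0.5375 0.2152 0.2618] rpy [179.7  -0.2 -91.7] F [-0.4 -0.4 -1. ] w 0.0542 q [ 0.72  0.2  -0.18 -0.   -1.2  -0.75]
front -0.07775675741831123 lat 0.008648788955655295
```

Request:
arm_command([
  [[0,0,14],[0,0,0],0.4],
  [[0,0,14],[0,0,0],0.4],
  [[0,0,12],[0,0,0],0.4],
  [[0,0,0],[0,0,0],0.4],
  [[0,0,0],[0,0,0],0.76],
  [[0,0,0],[0,0,0],0.76],
  [[0,0,0],[0,0,0],0.76],
  [[0,0,-25],[0,0,0],0.76],
  [[0,0,-35],[0,0,0],0.76],
  [[0,0,-35],[0,0,0],0.9],
])

```text
t: 18.4
eef_pos: [0.5391, 0.2158, 0.3216]
ee_rot: [3.14, -0.002, -1.6]
force: [0.8, -0.3, 0.0]
width: 0.0694
```

Run:
```python
from h import *
st()
g=np.array([.577,-.376,.033])
a=pose([.50,0,.31],-125); b=pose(g+[0,0,.16],180)
rows([(*a,1,8),(*b,1,14)])
f=arm.grab_frame("side"); g=arm.grab_frame("top")
c=np.hstack([cv2.resize(f[130:330,160:360],None,fx=2,fy=2),cv2.resize(g[120:320,190:470],None,fx=1.4,fy=1.4,)[:, :400][:280]][:1]+[])
t=np.zeros((400,400,3),np.uint8); u=cv2.resize(g[160:300,260:470],None,fx=1.9,fy=1.9); t[:u.shape[0],:u.shape[1]]=u
cv2.imwrite("pics/z6.png",np.hstack([c,t])[:,:,::-1])
```

```text
t 18.4 p [0.5391 0.2158 0.3216] rpy [ 1.799e+02 -1.000e-01 -9.170e+01] F [ 0.8 -0.3  0. ] w 0.0694 q [ 0.72  0.17 -0.08  0.   -1.32 -0.75]
[[[27,4,1],[0.0,-0.0,4.2],1],[[27,2,1],[0.0,-0.0,4.1],1],[[28,0,1],[0.0,-0.1,4.2],1],[[27,-2,2],[0.0,0.0,4.2],1],[[27,-3,1],[0.0,0.0,4.1],1],[[27,-6,1],[0.0,-0.0,4.2],1],[[26,-8,1],[0.0,-0.0,4.1],1],[[26,-10,1],[0.1,-0.1,4.2],1],[[19,-20,8],[-0.0,0.0,3.9],1],[[17,-21,9],[-0.0,0.0,4.0],1],[[16,-22,8],[-0.0,0.0,3.9],1],[[15,-24,8],[-0.0,0.0,3.9],1],[[12,-24,9],[-0.0,0.0,3.9],1],[[12,-25,8],[-0.0,0.0,4.0],1],[[9,-26,8],[-0.0,0.0,3.9],1],[[8,-26,9],[-0.0,0.0,3.9],1],[[5,-27,8],[-0.0,0.0,4.0],1],[[4,-27,9],[-0.0,0.0,3.9],1],[[2,-27,8],[-0.0,0.0,3.9],1],[[0,-28,8],[-0.0,0.1,4.0],1]]
[[[-1,-27,9],[-0.0,-0.0,3.9],1],[[-4,-27,8],[-0.0,-0.0,3.9],1]]
22 max [28.  28.   9.   0.1  0.1  4.2]
```

View pics/z6.png

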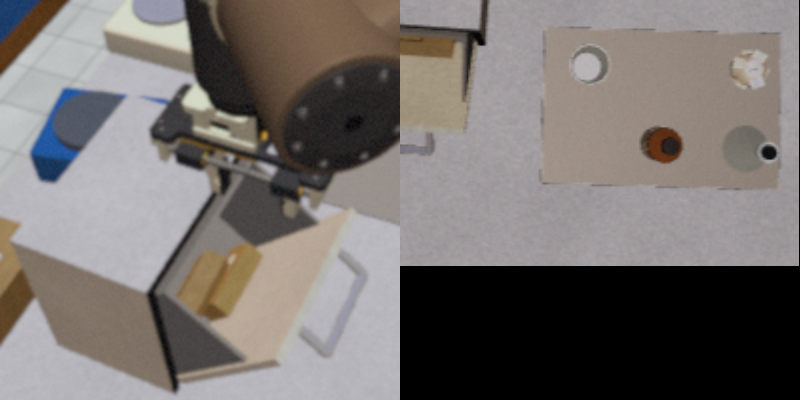

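Both cardboard pieces are in the bin. Only the ball and the three undisturbed bystanders remain on the mat. Now the ball.

Request:
arm_command([
  [[27,4,1],[0,0,4.2],1],
  [[27,2,1],[0,0,4.1],1],
  [[28,0,1],[0,0,4.2],1],
  [[27,-2,2],[0,0,4.2],1],
  [[27,-3,1],[0,0,4.1],1],
  [[27,-6,1],[0,0,4.2],1],
  [[26,-8,1],[0,0,4.1],1],
  [[26,-10,1],[0,0,4.2],1],
  [[19,-20,8],[0,0,3.9],1],
  [[17,-21,9],[0,0,4],1],
  [[16,-22,8],[0,0,3.9],1],
  [[15,-24,8],[0,0,3.9],1],
  [[12,-24,9],[0,0,3.9],1],
  [[12,-25,8],[0,0,4],1],
  [[9,-26,8],[0,0,3.9],1],
  [[8,-26,9],[0,0,3.9],1],
  [[5,-27,8],[0,0,4],1],
  [[4,-27,9],[0,0,3.9],1],
  [[2,-27,8],[0,0,3.9],1],
  [[0,-28,8],[0,0,4],1],
])

```text
t: 20.17
eef_pos: [0.5669, -0.3239, 0.2123]
ee_rot: [-3.14, -0.0, -3.009]
force: [-0.1, -0.3, 1.1]
width: 0.0877
```

Request:
arm_command([
  [[-1,-27,9],[0,0,3.9],1],
  [[-4,-27,8],[0,0,3.9],1],
  [[0,0,0],[0,0,0],1],
])

```text
t: 20.42
eef_pos: [0.5767, -0.3795, 0.1929]
ee_rot: [-3.14, -0.003, 3.135]
force: [0.1, -0.3, -1.1]
width: 0.0872
```

Run:
```python
from h import *
st()
g=np.array([.577,-.376,.033])
rows([(*pose(g+[0,0,.04],180),1,5),(*pose(g,180),1,4)])
```

```text
t 20.42 p [ 0.5767 -0.3795  0.1929] rpy [-179.9   -0.2  179.6] F [ 0.1 -0.3 -1.1] w 0.0872 q [-0.3   0.42 -0.03  0.   -1.13 -1.28]
[[[0,1,23],[-0.0,-0.0,-0.1],1],[[0,0,24],[-0.0,-0.1,-0.1],1],[[0,1,23],[-0.0,-0.0,-0.0],1],[[0,1,23],[-0.1,-0.0,-0.1],1],[[-1,1,24],[0.0,-0.1,-0.1],1],[[0,0,10],[0.0,0.0,0.0],1],[[0,0,10],[0.0,0.0,0.0],1],[[0,0,10],[0.0,0.0,0.0],1],[[0,0,10],[0.0,0.0,0.0],1]]
9 max [ 1.   1.  24.   0.1  0.1  0.1]
```

Request:
arm_command([
  [[0,1,23],[0,0,0],1],
  [[0,1,24],[0,0,0],1],
  [[0,1,23],[0,0,0],1],
  [[0,0,23],[0,0,0],1],
  [[0,0,24],[0,0,0],1],
  [[0,0,10],[0,0,0],1],
  [[0,0,10],[0,0,0],1],
  [[0,0,10],[0,0,0],1],
  [[0,0,9],[0,0,0],1],
  [[0,0,0],[0,0,0],1],
  [[0,0,0],[0,0,0],0.4],
  [[0,0,0],[0,0,0],0.4],
  [[0,0,0],[0,0,0],0.4],
  [[0,0,0],[0,0,0],0.4],
  [[0,0,0],[0,0,0],0.4],
])

```text
t: 21.67
eef_pos: [0.577, -0.373, 0.0394]
ee_rot: [-3.14, -0.0, -3.141]
force: [-1.0, -0.3, 0.3]
width: 0.0603
```

Run:
```python
from h import *
st()
s=arm.get_state(); p=s["eef_pos"]
D=H-.080*X+.01*Y
a=(p+[0,0,.17],R.from_euler("xyz",s["ee_rot"])); b=pose([.50,-.05,.325],-135); c=pose([*D[:2],.325],-91.7)
rows([(*a,.4,6),(*b,.4,14),(*c,.4,10)])
```

```text
t 21.67 p [ 0.577  -0.373   0.0394] rpy [-179.9   -0.  -180. ] F [-1.  -0.3  0.3] w 0.0603 q [-0.29  0.56 -0.19  0.   -0.83 -1.28]
[[[0,0,-28],[0.0,0.0,0.0],0.4],[[0,0,-29],[0.0,0.0,0.0],0.4],[[0,0,-28],[0.0,0.0,0.0],0.4],[[0,0,-28],[0.0,0.0,0.0],0.4],[[0,0,-29],[0.0,0.0,0.0],0.4],[[0,0,-28],[0.0,0.0,0.0],0.4],[[6,23,-9],[-0.0,-0.0,-3.2],0.4],[[4,23,-8],[-0.0,-0.0,-3.2],0.4],[[3,24,-9],[-0.0,-0.0,-3.2],0.4],[[1,23,-8],[-0.0,-0.0,-3.3],0.4],[[0,24,-9],[-0.0,-0.0,-3.2],0.4],[[-1,24,-8],[-0.0,-0.0,-3.2],0.4],[[-2,23,-9],[-0.0,-0.0,-3.2],0.4],[[-4,24,-8],[-0.0,-0.0,-3.2],0.4],[[-5,23,-9],[-0.0,-0.0,-3.2],0.4],[[-6,23,-8],[-0.0,-0.0,-3.2],0.4],[[-8,22,-9],[-0.1,-0.1,-3.2],0.4],[[-9,22,-8],[0.0,0.0,-3.3],0.4],[[-10,22,-9],[0.0,0.0,-3.2],0.4],[[-11,20,-8],[0.0,0.0,-3.2],0.4]]
[[[-21,16,0],[0.0,0.0,-4.3],0.4],[[-23,15,0],[0.0,0.0,-4.4],0.4],[[-23,13,0],[0.0,0.0,-4.3],0.4],[[-25,11,0],[-0.0,0.0,-4.3],0.4],[[-25,10,0],[-0.0,0.0,-4.3],0.4],[[-26,7,0],[-0.0,0.0,-4.4],0.4],[[-26,5,0],[-0.0,0.0,-4.3],0.4],[[-27,4,0],[-0.0,0.0,-4.3],0.4],[[-27,1,0],[-0.0,0.0,-4.4],0.4],[[-27,-1,0],[-0.0,0.0,-4.3],0.4]]
30 max [27.  24.  29.   0.1  0.1  4.4]
```

The opening of 60 mm means the ball is held. Carrying it over.

Request:
arm_command([
  [[0,0,-28],[0,0,0],0.4],
  [[0,0,-28],[0,0,0],0.4],
  [[0,0,-28],[0,0,0],0.4],
  [[0,0,-28],[0,0,0],0.4],
  [[0,0,-28],[0,0,0],0.4],
  [[0,0,-28],[0,0,0],0.4],
  [[6,23,-9],[0,0,-3.2],0.4],
  [[4,23,-8],[0,0,-3.2],0.4],
  [[3,24,-9],[0,0,-3.2],0.4],
  [[1,23,-8],[0,0,-3.3],0.4],
  [[0,24,-9],[0,0,-3.2],0.4],
  [[-1,24,-8],[0,0,-3.2],0.4],
  [[-2,23,-9],[0,0,-3.2],0.4],
  [[-4,24,-8],[0,0,-3.2],0.4],
  [[-5,23,-9],[0,0,-3.2],0.4],
  [[-6,23,-8],[0,0,-3.2],0.4],
  [[-8,22,-9],[0,0,-3.2],0.4],
  [[-9,22,-8],[0,0,-3.3],0.4],
  [[-10,22,-9],[0,0,-3.2],0.4],
  [[-11,20,-8],[0,0,-3.2],0.4],
])

```text
t: 23.33
eef_pos: [0.4997, -0.0492, 0.3263]
ee_rot: [-3.141, -0.001, -2.353]
force: [0.7, 0.2, 0.1]
width: 0.0581
```

Request:
arm_command([
  [[-21,16,0],[0,0,-4.3],0.4],
  [[-23,15,0],[0,0,-4.4],0.4],
  [[-23,13,0],[0,0,-4.3],0.4],
  [[-25,11,0],[0,0,-4.3],0.4],
  [[-25,10,0],[0,0,-4.3],0.4],
  [[-26,7,0],[0,0,-4.4],0.4],
  [[-26,5,0],[0,0,-4.3],0.4],
  [[-27,4,0],[0,0,-4.3],0.4],
  [[-27,1,0],[0,0,-4.4],0.4],
  [[-27,-1,0],[0,0,-4.3],0.4],
  [[0,0,0],[0,0,0],0.4],
  [[0,0,18],[0,0,0],0.4],
  [[0,0,18],[0,0,0],0.4],
  [[0,0,18],[0,0,0],0.4],
  [[0,0,0],[0,0,0],0.4],
])

```text
t: 24.58
eef_pos: [0.5337, 0.2157, 0.2676]
ee_rot: [3.136, -0.004, -1.601]
force: [0.4, -0.5, -0.8]
width: 0.0583
```

Run:
```python
from h import *
st()
s=arm.get_state(); d=s["eef_pos"]-H; print("front",d@X,"lat",d@Y)
```

```text
t 24.58 p [0.5337 0.2157 0.2676] rpy [179.7  -0.2 -91.7] F [ 0.4 -0.5 -0.8] w 0.0583 q [ 0.72  0.19 -0.18 -0.   -1.21 -0.75]
front -0.08158944042304418 lat 0.009054014210185056
```

Request:
arm_command([
  [[0,0,15],[0,0,0],0.4],
  [[0,0,15],[0,0,0],0.4],
  [[0,0,14],[0,0,0],0.4],
  [[0,0,0],[0,0,0],0.4],
  [[0,0,0],[0,0,0],0.82],
  [[0,0,0],[0,0,0],0.82],
  [[0,0,0],[0,0,0],0.82],
  [[0,0,-25],[0,0,0],0.82],
  [[0,0,-35],[0,0,0],0.82],
  [[0,0,-35],[0,0,0],0.7],
  [[0,35,0],[1,0,0],0.5],
  [[0,35,0],[2,0,0],0.3],
  [[0,35,0],[2,0,0],0.27],
  [[0,30,0],[2,0,0],0.27],
  [[0,0,0],[2,0,0],0.27],
  [[0,0,0],[2,0,0],0.27],
  [[0,0,0],[2,0,0],0.27],
  [[0,0,0],[0,0,0],0.27],
])

```text
t: 26.08
eef_pos: [0.4001, 0.2203, 0.3183]
ee_rot: [-2.913, 0.001, -1.599]
force: [-0.2, -1.2, 0.5]
width: 0.0242
```

Run:
```python
from h import *
st()
p0=np.array([.4300,.2062,.1310]); r=ori(-91.7,.24)   # released grip pose
rows([(p0-r.apply([0,0,.09]),r,.27,6),(p0-r.apply([0,0,.03]),r,.27,5)])
f=arm.grab_frame("side"); g=arm.grab_frame("top")
a=cv2.resize(f[130:330,160:360],None,fx=2,fy=2); b=cv2.resize(g[120:320,180:380],None,fx=2,fy=2)
cv2.imwrite("pics/z7.png",np.hstack([a,b])[:,:,::-1])
```

```text
t 26.08 p [0.4001 0.2203 0.3183] rpy [-166.9    0.   -91.6] F [-0.2 -1.2  0.5] w 0.0242 q [ 1.11 -0.18 -0.55  0.23 -1.12 -1.23]
[[[2,2,17],[0.1,0.0,0.0],0.27],[[2,3,16],[0.1,0.0,0.0],0.27],[[3,2,17],[0.1,0.0,0.0],0.27],[[2,3,16],[0.1,0.0,0.1],0.27],[[2,2,17],[0.1,0.1,-0.0],0.27],[[2,2,16],[0.1,-0.0,-0.0],0.27],[[0,0,12],[0.0,-0.0,-0.0],0.27],[[0,0,12],[0.0,-0.0,-0.0],0.27],[[0,0,12],[0.0,-0.0,-0.0],0.27],[[0,0,12],[0.0,-0.0,-0.0],0.27],[[0,0,12],[0.0,-0.0,-0.0],0.27]]
11 max [ 3.   3.  17.   0.1  0.1  0.1]
```

View pics/z7.png

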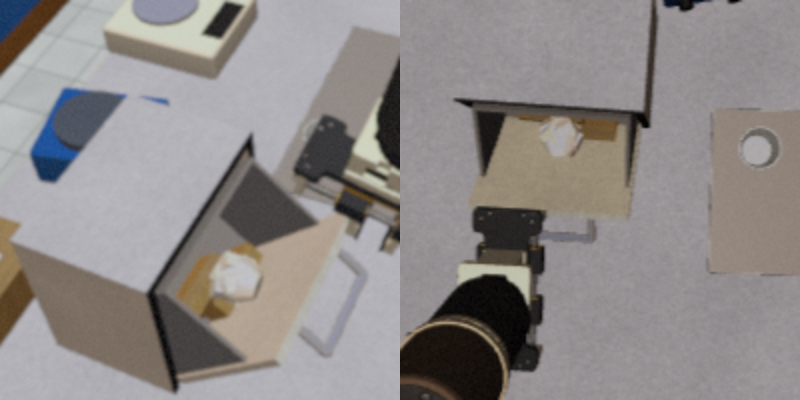

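All three are in, with the ball on top of the cardboard and below the rim. Gripping the handle again to shut the bin.

Request:
arm_command([
  [[2,2,17],[0.1,0,0],0.27],
  [[2,3,16],[0.1,0,0],0.27],
  [[3,2,17],[0.1,0,0],0.27],
  [[2,3,16],[0.1,0,0],0.27],
  [[2,2,17],[0.1,0,0],0.27],
  [[2,2,16],[0.1,0,0],0.27],
  [[0,0,12],[0,0,0],0.27],
  [[0,0,12],[0,0,0],0.27],
  [[0,0,12],[0,0,0],0.27],
  [[0,0,12],[0,0,0],0.27],
  [[0,0,12],[0,0,0],0.27],
  [[0,0,0],[0,0,0],0.27],
])

```text
t: 27.18
eef_pos: [0.4237, 0.2058, 0.1574]
ee_rot: [-2.908, -0.004, -1.602]
force: [-0.1, -1.1, -1.5]
width: 0.0236
```

Run:
```python
from h import *
st()
p0=np.array([.4300,.2062,.1310]); r=ori(-91.7,.24)
rows([(p0,r,.27,3)])
```

```text
t 27.18 p [0.4237 0.2058 0.1574] rpy [-166.6   -0.2  -91.8] F [-0.1 -1.1 -1.5] w 0.0236 q [ 1.02 -0.01 -0.83  0.34 -0.66 -1.31]
[[[0,0,9],[0.1,-0.1,-0.0],0.27],[[0,0,9],[0.1,-0.1,-0.0],0.27],[[-1,0,9],[0.2,-0.1,-0.1],0.27]]
3 max [1.  0.  9.  0.2 0.1 0.1]
```

Request:
arm_command([
  [[0,0,9],[0.1,0,0],0.27],
  [[0,0,9],[0.1,0,0],0.27],
  [[0,0,8],[0.1,0,0],0.27],
  [[0,0,0],[0,0,0],0.27],
  [[0,0,0],[0,0,0],0],
  [[0,0,0],[0,0,0],0],
  [[0,0,0],[0,0,0],0],
  [[0,0,0],[0,0,0],0],
], newtons=35)

```text
t: 27.85
eef_pos: [0.4292, 0.2067, 0.1346]
ee_rot: [-2.9, -0.0, -1.601]
force: [-9.6, 1.7, 5.0]
width: 0.0106
```

Run:
```python
from h import *
st()
s=arm.get_state(); g=s["eef_pos"]+R.from_euler("xyz",s["ee_rot"]).apply([0,0,.008]); print(g,bar(.73),bar(.75))
o=np.array([0,-.004,0])
w=[(*(lambda p:(p[0]+o,p[1]))(pose(bar(th),-91.7,.24 if th>.3 else .15+th*.3,.008)),0,1) for th in np.arange(.72,-.001,-.022)]
rows(w)
```

```text
t 27.85 p [0.4292 0.2067 0.1346] rpy [-166.2   -0.   -91.7] F [-9.6  1.7  5. ] w 0.0106 q [ 1.    0.03 -0.87  0.39 -0.58 -1.35]
[0.43112352 0.20666984 0.12685136] [0.43295412 0.209603   0.12553528] [0.4304811  0.20967639 0.12186789]
[[[1,-3,0],[-0.1,-0.0,-0.0],0],[[0,-4,-3],[0.0,-0.0,-0.0],0],[[0,-4,-3],[0.0,-0.0,-0.0],0],[[0,-3,-3],[0.0,-0.0,-0.0],0],[[0,-4,-3],[0.0,-0.0,-0.0],0],[[0,-4,-3],[0.0,-0.0,-0.0],0],[[0,-4,-2],[0.0,-0.0,-0.0],0],[[0,-4,-3],[0.0,-0.0,-0.0],0],[[0,-5,-3],[0.0,-0.0,-0.0],0],[[0,-4,-2],[0.0,-0.0,-0.0],0],[[0,-4,-2],[0.0,-0.0,-0.0],0],[[0,-4,-3],[0.0,-0.0,-0.0],0],[[0,-5,-2],[0.0,-0.0,-0.0],0],[[0,-4,-2],[0.0,-0.0,-0.0],0],[[0,-5,-2],[0.0,-0.0,-0.0],0],[[0,-4,-2],[0.0,-0.0,-0.0],0],[[0,-5,-2],[0.0,-0.0,-0.0],0],[[0,-4,-1],[0.0,-0.0,-0.0],0],[[0,-5,-2],[0.0,-0.0,-0.0],0],[[0,-4,-1],[0.0,-0.0,-0.0],0]]
[[[0,-5,-2],[-0.3,-0.0,-0.0],0],[[0,-5,-1],[-0.4,-0.0,-0.0],0],[[0,-5,-1],[-0.4,-0.0,-0.0],0],[[0,-4,-2],[-0.4,-0.0,-0.0],0],[[0,-5,-1],[-0.3,-0.0,-0.0],0],[[0,-5,-1],[-0.4,-0.0,-0.0],0],[[0,-5,-1],[-0.4,-0.0,-0.0],0],[[0,-5,0],[-0.4,-0.0,-0.0],0],[[0,-4,-1],[-0.3,-0.0,-0.0],0],[[0,-5,-1],[-0.4,-0.0,-0.0],0],[[0,-5,-1],[-0.4,-0.0,-0.0],0],[[0,-5,0],[-0.4,-0.0,-0.0],0],[[0,-5,-1],[-0.4,-0.0,-0.0],0]]
33 max [1.  5.  3.  0.4 0.  0. ]
```

Request:
arm_command([
  [[0,-3,-1],[0,0,0],0],
  [[0,-4,-3],[0,0,0],0],
  [[0,-4,-3],[0,0,0],0],
  [[0,-4,-3],[0,0,0],0],
  [[0,-4,-3],[0,0,0],0],
  [[0,-4,-3],[0,0,0],0],
  [[0,-4,-2],[0,0,0],0],
  [[0,-4,-3],[0,0,0],0],
  [[0,-4,-3],[0,0,0],0],
  [[0,-4,-2],[0,0,0],0],
  [[0,-4,-2],[0,0,0],0],
  [[0,-4,-3],[0,0,0],0],
  [[0,-5,-2],[0,0,0],0],
  [[0,-4,-2],[0,0,0],0],
  [[0,-5,-2],[0,0,0],0],
  [[0,-4,-2],[0,0,0],0],
])

```text
t: 29.18
eef_pos: [0.4826, 0.2045, 0.1886]
ee_rot: [-2.901, -0.001, -1.601]
force: [-8.4, -0.5, 6.2]
width: 0.0108
```

Run:
```python
from h import *
st()
s=arm.get_state(); g=s["eef_pos"]+R.from_euler("xyz",s["ee_rot"]).apply([0,0,.008]); print(g)
for th in(.35,.4,.45): print(th,bar(th))
o=np.array([0,-.004,0])
w=[(*(lambda p:(p[0]+o,p[1]))(pose(bar(th),-91.7,.24 if th>.3 else .15+th*.3,.008)),0,1) for th in np.arange(.36,-.001,-.022)]
rows(w)
```

```text
t 29.18 p [0.4826 0.2045 0.1886] rpy [-1.662e+02 -1.000e-01 -9.170e+01] F [-8.4 -0.5  6.2] w 0.0108 q [ 0.9   0.04 -0.68  0.29 -0.72 -1.14]
[0.48451008 0.20448268 0.18083513]
0.35 [0.49248354 0.2078362  0.18413445]
0.4 [0.48343782 0.20810467 0.17777836]
0.45 [0.47472093 0.20836339 0.17097792]
[[[0,-6,-1],[-0.0,-0.1,-0.0],0],[[0,-5,-1],[-0.0,0.0,-0.0],0],[[0,-5,-2],[-0.0,0.0,-0.0],0],[[0,-4,-1],[-0.2,0.0,-0.0],0],[[0,-5,-2],[-0.3,0.0,-0.0],0],[[0,-5,-1],[-0.4,0.0,-0.0],0],[[0,-5,-1],[-0.4,0.0,-0.0],0],[[0,-4,-1],[-0.4,0.0,-0.0],0],[[0,-5,-1],[-0.3,0.0,-0.0],0],[[0,-5,-1],[-0.4,0.0,-0.0],0],[[0,-5,-1],[-0.4,0.0,-0.0],0],[[0,-5,-1],[-0.4,0.0,-0.0],0],[[0,-5,-1],[-0.4,0.0,-0.0],0],[[0,-4,0],[-0.3,0.0,-0.0],0],[[0,-5,-1],[-0.4,0.0,-0.0],0],[[0,-5,-1],[-0.4,0.0,-0.0],0],[[0,-5,0],[-0.4,0.0,-0.0],0]]
17 max [0.  6.  2.  0.4 0.1 0. ]
```

Request:
arm_command([
  [[0,-5,-1],[0,0,0],0],
  [[0,-5,-1],[0,0,0],0],
  [[0,-5,-2],[0,0,0],0],
  [[0,-4,-1],[-0.2,0,0],0],
  [[0,-5,-2],[-0.3,0,0],0],
  [[0,-5,-1],[-0.4,0,0],0],
  [[0,-5,-1],[-0.4,0,0],0],
  [[0,-4,-1],[-0.4,0,0],0],
  [[0,-5,-1],[-0.4,0,0],0],
  [[0,-5,-1],[-0.4,0,0],0],
  [[0,-5,-1],[-0.4,0,0],0],
  [[0,-5,-1],[-0.4,0,0],0],
  [[0,-4,-1],[-0.4,0,0],0],
])

```text
t: 30.27
eef_pos: [0.5401, 0.2023, 0.2177]
ee_rot: [-2.965, -0.002, -1.601]
force: [-6.3, -4.2, 9.8]
width: 0.0109
```

Run:
```python
from h import *
st()
s=arm.get_state(); g=s["eef_pos"]+R.from_euler("xyz",s["ee_rot"]).apply([0,0,.008]); print(g)
for th in(0,.05,.1,.15): print(th,bar(th))
```

```text
t 30.27 p [0.5401 0.2023 0.2177] rpy [-1.699e+02 -1.000e-01 -9.170e+01] F [-6.3 -4.2  9.8] w 0.0109 q [ 0.78  0.13 -0.45  0.17 -0.88 -0.91]
[0.54154837 0.20224265 0.20982066]
0 [0.56302289 0.20574264 0.215     ]
0.05 [0.55234705 0.2060595  0.21213239]
0.1 [0.54182782 0.2063717  0.20873456]
0.15 [0.53149148 0.20667848 0.204815  ]
```

Tilt is about 0.10 now. Pushing the last bit in gently, watching the force.

Request:
arm_command([
  [[0,-5,-1],[-0.4,0,0],0],
  [[0,-5,-1],[-0.4,0,0],0],
  [[0,-5,-1],[-0.4,0,0],0],
  [[0,-4,-1],[-0.3,0,0],0],
  [[0,-2,0],[0,0,0],0],
  [[0,0,0],[0,0,0],0],
  [[0,0,0],[0,0,0],0],
])

```text
t: 30.85
eef_pos: [0.5603, 0.2016, 0.2237]
ee_rot: [-2.992, -0.003, -1.601]
force: [0.9, -6.4, 2.2]
width: 0.0107
```

Request:
arm_command([
  [[0,-2,0],[0,0,0],0],
  [[0,-1,0],[0,0,0],0],
  [[0,0,0],[0,0,0],0],
])

```text
t: 31.1
eef_pos: [0.5629, 0.2014, 0.2242]
ee_rot: [-2.992, -0.003, -1.601]
force: [-1.3, -5.8, 4.0]
width: 0.0109
```

Request:
arm_command([
  [[0,-2,0],[0,0,0],0],
  [[0,-1,0],[0,0,0],0],
  [[0,0,0],[0,0,0],0],
  [[0,0,0],[0,0,0],0],
])

```text
t: 31.43
eef_pos: [0.5632, 0.2013, 0.2242]
ee_rot: [-2.996, -0.003, -1.601]
force: [-18.2, -1.3, 12.4]
width: 0.0107
```

Request:
arm_command([
  [[0,-2,0],[0,0,0],0],
  [[0,-1,0],[0,0,0],0],
  [[0,0,0],[0,0,0],0],
  [[0,0,0],[0,0,0],0],
])

```text
t: 31.77
eef_pos: [0.5634, 0.2012, 0.2242]
ee_rot: [-3.001, -0.004, -1.602]
force: [-35.1, 2.9, 20.3]
width: 0.0108
```

The handle has stopped moving (x stays at 0.563) while the force climbs to 35 N, so the bin is on its stop. Easing off, opening and withdrawing.

Request:
arm_command([
  [[0,3,0],[0,0,0],0],
  [[0,0,0],[0,0,0],0],
  [[0,0,0],[0,0,0],0.4],
  [[0,2,0],[0,0,0],0.4],
  [[0,0,0],[0,0,0],0.4],
  [[0,0,0],[0,0,0],0.4],
  [[0,0,-15],[0,0,0],0.4],
  [[0,0,-30],[0,0,0],0.4],
  [[0,0,-35],[0,0,0],0.4],
  [[0,25,-25],[0,0,0],0.4],
  [[0,35,-10],[0,0,0],0.4],
  [[0,35,-10],[0,0,0],0.4],
  [[30,25,0],[0,0,0],0.4],
  [[35,10,0],[0,0,0],0.4],
  [[35,0,0],[0,0,0],0.4],
  [[35,0,0],[0,0,0],0.4],
  [[0,0,0],[0,0,0],0.4],
])

```text
t: 33.18
eef_pos: [0.4122, 0.0685, 0.3286]
ee_rot: [-2.989, 0.0, -1.602]
force: [-0.1, -0.3, -0.1]
width: 0.0352
```

Run:
```python
from h import *
st()
f=arm.grab_frame("side"); g=arm.grab_frame("top")
a=cv2.resize(f[130:330,160:420],None,fx=1.5,fy=1.5); b=cv2.resize(g[140:273,200:470],None,fx=1.5,fy=1.5); b=cv2.copyMakeBorder(b,0,300-b.shape[0],0,0,0)
cv2.imwrite("pics/z8.png",np.hstack([a,b])[:,:,::-1])
```

```text
t 33.18 p [0.4122 0.0685 0.3286] rpy [-171.3    0.   -91.8] F [-0.1 -0.3 -0.1] w 0.0352 q [ 0.74 -0.24 -0.51  0.11 -1.19 -0.81]
```

View pics/z8.png

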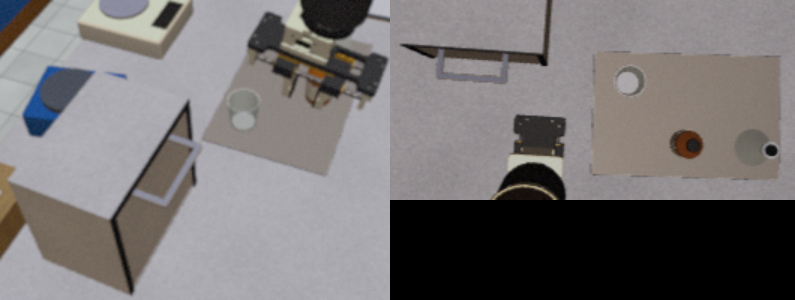

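The bin is shut flush, with no gap between the door and the cabinet's front edge. The mat holds only the beaker, bottle and flask in their original places, and the gripper is clear. Handing in.

```bash
python3 -c "
from station import arm
print(arm.job_done())"
```

```text
the job is handed in; nothing more can be done
None
```

The job is done and handed in at about 33 s on the robot's clock (limit 72 s). No verdict was reported.

- **What I did:** I pulled the bin open by its handle to about 0.73 rad. Then I dropped in the carton, the core and the paper ball, and shut the bin by the handle. I pushed until the handle stopped moving (x = 0.563 m), where the door pushed back with 35 N horizontally and 20 N vertically.
- **Last checks:** Before closing, the pictures showed all three pieces lying in the bin. The final pictures show the door flush with the cabinet front, and the flask, bottle and beaker standing in their original places. The gripper was clear of everything, with wrist force near zero.
- **Limits and disagreements:** I judged "fully shut" and "bystanders unmoved" by the stop force and by eye, and did not re-measure them. The three pieces are out of sight with the bin shut. Nothing failed; the only disagreement was a few millimetres between measured and expected handle positions.

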